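# Seat a circuit board in the test jig and snap its two toggle clamps shut

## Robot

A 6-joint arm with a two-finger parallel gripper is mounted at the origin on the work surface. World frame = base frame: x ahead of the robot, y to its left, z up, the work surface at z = 0. Lengths are in m, angles in degrees, forces in N, time in s.
With the tool pointing down it reaches from about 0.375 to 0.9 m from the base axis. Payload 3.1 kg.
Tool frame: the origin (TCP) lies at the very end of the fingers, on their centre line; the grasp point (between the pads) lies 19 mm behind it (bot.hold_point_z is the z of the grasp point in the tool frame, in m); z points along the fingers, y is the direction in which the jaws open and shut (so a half turn about z gives the same grasp; the last joint's range is limited). The gripper opens to 87 mm and grips with 3 to 60 N. Pads are 19 mm wide; open, the fingers measure 117 mm over their backs; the gripper's body (75 mm by 190 mm) begins 51 mm behind the grasp point.
Start: joints at [-82.42, 30.224, 82.088, -0, 67.689, -10.227], TCP at [0.191, -0.595, 0.223] pointing down, gripper open.
Joint ranges: [-176.69, 176.69], [-43.24, 126.21], [12.49, 139.97], [-82, 262], [0, 151.66], [-163.58, 163.58]. Speed limits (degrees/s): [159.86, 159.86, 180, 180, 180, 180].

## Interface

Orientations are given as a 3x3 rotation matrix whose columns are the frame's x, y, z axes.
In Python, from rig import bot gives the robot as it stands.
- The arm moves only by the tool servo_tool, never from a script. Its argument "increments" is a list of rows, each a list of 3 entries, a list of its own where there are three numbers: the closure, from 0 (fully open) to 1 (shut), then the shift along the tool's x, y, z in mm, then the turn about the tool's z in degrees. In form: [[claw, [x, y, z], turn], ...]. A call has 1 to 5 rows; each row shifts and turns the commanded pose from where the row before left it, along the tool's axes as they then stand; what a row does not reach is not made up. A row lasts 1/8 s, in which the tool goes at most 62.5 mm and 10.7 degrees, less where a joint would pass 70% of its speed; a pose out of reach is approached as far as the arm can. A call with a gripper value outside its range is refused whole. The fingers move at their own pace and stop on an object; the grip force is fixed at half the most. Time passes only in rows, so rows that do not move let the fingers close. It gives the time, the measured TCP pose, the force and the opening at its end, in the units of the state.
- bot.read_state(): the state, without advancing time (a new reading comes with each control period).
- bot.capture(name): name is "scene" or "top"; returns (picture, depth): 480x640x3 uint8, blue, green, red; 480x640 float32, m along the optical axis (not along the pixel's ray), 0 where there is no reading.
- bot.camera_info(name): a dict with "K" (3x3 intrinsics, pixels), "distortion" ([k1, k2, p1, p2, k3] as OpenCV has them; the pictures are not rectified), "R" (3x3) and "t" (3): a world point X has camera coordinates R X + t. Camera axes: x right, y down, z forward; pixel columns grow to the right and rows downward; lengths in m; the calibration is good to about 2 mm. A picture is of the moment at which its call begins. camera_info takes no time and is no camera call.
- bot.hand_in(): hands the job in, once; it reports no verdict.
Trained networks look in the newest picture that a camera, given by its name, has taken for a name from the list of things; names that differ only in an ending like _2 or _b are one class to them, and where a whole thing is asked for, a point or a joint stands for the part that bears it (a point fixed in the world has none). Each returns a list of dicts, best first, with "p" (0 to 1); they miss things now and then, are a little off and sometimes report something else, mostly with a low value. They report only what shows in the picture. A call takes as long as a camera call. They do not tell look-alikes from the thing itself.
- bot.find_in(camera, thing): "bbox" ([left, top, right, bottom] in pixels, round what is visible of it).
- bot.trace(camera, thing): "region" (480x640 bool, what is visible of it) and "bbox" ([left, top, right, bottom] in pixels, round what is visible of it).
The state is a dict: "time_s": time; "joint_positions": joint angles; "qvel": joint speeds; "tau": joint torques, N m; "position": TCP position; "tcp_rot": TCP orientation; "force": force on the tool from outside, world axes, zero at the start; "moment": the same for the moment, N m; "opening": opening from 0.0 (shut) to 1.0 (fully open).
Only numpy, scipy, OpenCV 4.12 (cv2) and the standard library are available. Lean on these libraries where they do the work, as an engineer would, in place of code of your own. Each camera call takes 0.05 s, during which the arm holds its last target.

## Task

Get the circuit board ready for testing: with your fingertips push its carrier along the jig's guides until it is fully home against the two end stops, and only then flip both toggle-clamp handles up and over centre so that each snaps shut and holds the board down. Do not pick anything up - the board must stay flat on the jig - and leave the other things on the bench where they lie.

Things in the scene. Friction and masses are not known exactly. Their poses are not given: they have to be found in the camera images.
- test_jig: Fixed jig: grey box, 220 (x) by 270 mm (y), aluminium top plate 40 mm above the bench. Origin: centre of its underside; +x along the guides, away from the robot, to the stops; +y to the left clamp. Black guides along x, 8 mm high, 123 mm apart, centred on y = 0. Two steel stops 16 mm high at y = +-42 mm, near faces at x = +80 mm. Toggle clamps at x = +15 mm outside the guides, bar pivots at y = +-90 mm.
- board_front (a point): Middle of the near face of the upright aluminium rail on the board carrier's near edge: rail 120 mm wide, 10 mm thick, 28 mm high from the jig's top plate; this point is 14 mm above the plate. Push here along the jig's +x: sliding takes 1 to 5 N. Axes about as the jig's.
- board_back (a point): Middle of the far edge of the same carrier, 130 mm beyond board_front and 5 mm above the jig's top plate. Fully home it lies at x = +80 mm in the jig's frame.
- left_tip (a point): Left clamp: centre of the round end (8 mm radius) of the handle's black rubber grip. The handle runs straight from left_hinge to this point, 82 mm; its last 44 mm is the grip, 16 mm thick, the rest a steel shank 8 mm thick. It swings in the jig's y-z plane. Open, it leans 48 degrees outwards (to the jig's +y) from upright; shut, 8 degrees inwards, towards the board.
- left_hinge (a point): Hinge pin of the left handle (axis along the jig's x), fixed on the jig at its x = +15 mm, y = +128 mm, 60 mm above the bench.
- left_handle (a joint): Angle of the left handle, rad: 0 = open (start), 0.977 = snapped shut. Its bar and foot swing down on the carrier as it closes. Over-centre: takes about 6 to 12 N sideways on the grip's end at first, less and less towards centre at about 0.8 (handle about upright), then snaps shut by itself and stays; let go before that, it springs back open.
- right_tip (a point): Right clamp, the mirror image of the left one on the jig's -y side: centre of the round end of its handle's grip. Open, it leans 48 degrees outwards (to the jig's -y); shut, 8 degrees inwards.
- right_hinge (a point): Hinge pin of the right handle, fixed on the jig at its x = +15 mm, y = -128 mm, 60 mm above the bench.
- right_handle (a joint): Angle of the right handle, rad, as for the left: 0 = open (start), 0.977 = snapped shut, over centre at about 0.8.
- left_foot: Black rubber foot, 12 mm across and 10 mm high, sprung on the end of the left clamp's bar; origin at the centre of its underside. Clamped, it presses with about 3.5 N on the bare margin of the carrier, 12 mm in from its left edge.
- right_foot: The same foot on the right clamp.
- board: The loose board carrier: dark plate 130 mm long (x), 120 mm wide (y), 10 mm thick, with a green circuit board whose parts rise to 36 mm above its underside; 0.25 to 0.5 kg. Lies flat on the jig's top plate between the guides, 1.5 mm play each side, and starts 18 to 42 mm short of the stops. Origin: centre of its underside, 65 mm from either end; z up, x as the jig's.
- multimeter: Bystander: grey hand-held meter lying flat, 175 x 85 x 34 mm.
- screwdriver: Bystander: screwdriver lying on the bench beside the jig, 190 mm long.
- solder_reel: Bystander: upright reel of solder, 60 mm across, 46 mm high, before the jig's left front corner.
- cleaner_bottle: Bystander: white plastic bottle, 42 mm across, 115 mm high, behind the jig.
- desolder_pump: Bystander: aluminium desoldering pump lying in front of the jig, about 165 mm long, 20 mm thick.
- heat_sink: Bystander: spare finned heat sink, 50 x 45 x 25 mm, behind the jig.
- parts_tray: Bystander: black divided tray of small parts, 140 x 100 x 28 mm, at the far left.
- tweezers: Bystander: steel tweezers lying on the bench to the left of the jig, about 140 mm long.
There are look-alikes about, which are no part of the job. What is shaped like the board but pink is not meant.

How it is judged:
By the outcome, as a careful person would: the job done as asked, in the order asked, and still so for the second after the job is handed in, with the robot touching nothing.
It also fails if it takes over 58 s, if anything falls off the work surface, if the arm or the gripper's body presses on something with over 40 N, if the wrist force passes 120 N, or if a joint passes its speed limit or range.

## Working session

There is one attempt and no reset: what is moved stays moved. The work goes in short steps, Python scripts to look and compute and a tool call to move; the robot and the scene stay as the last step left them, time stands still between calls to the robot, and variables do not carry over. Pictures are saved under pics/ and viewed, and the job is handed in when it is done.

Besides the shell and the picture viewer there is one more tool, called after "Emit:" as a command line: name --argument value ..., lists and objects as JSON in quotes. servo_tool: Moves the arm, as the interface text tells. Its arguments: {"type":"object","properties":{"increments":{"type":"array","items":{"type":"array"}}},"required":["increments"]}

```bash
mkdir -p pics; ls
python3 - <<'E'
from rig import bot
import cv2,numpy as np
s=bot.read_state(); print(s)
for c in("scene","top"):
    p,d=bot.capture(c); cv2.imwrite(f"pics/{c}0.png",p); np.save(f"pics/{c}0.npy",d)
    i=bot.camera_info(c); print(c,i)
    for t in("test_jig","board","left_tip","right_tip","board_front"):
        try: print(t,[(r['bbox'],round(r['p'],2)) for r in bot.find_in(c,t)][:4])
        except Exception as e: print(t,e)
E
```

```text
pics
{'time_s': 0.0, 'joint_positions': array([-8.24208545e+01,  3.02773028e+01,  8.21578535e+01,  2.18514957e-04,
        6.76871243e+01, -1.02262683e+01]), 'qvel': array([-0.08688685,  0.01010678, -0.03978101, -0.00806325,  0.01296723,
       -0.05854291]), 'tau': array([-2.90528851e-04, -4.40041351e+01, -1.76591778e+01,  6.31905673e-02,
        5.82204515e-02, -1.74255647e-04]), 'position': array([ 0.19105709, -0.5943099 ,  0.22158131]), 'tcp_rot': array([[ 9.52101001e-01,  3.05783594e-01, -2.77993847e-04],
       [ 3.05783481e-01, -9.52098727e-01,  2.11601776e-03],
       [ 3.82365929e-04, -2.09966856e-03, -9.99997723e-01]]), 'force': array([-0.89849389,  0.16673663,  0.36812773]), 'moment': array([-0.00685892,  0.00782879,  0.00564938]), 'opening': 0.999071927394746}
scene {'K': array([[598.92264803,   0.        , 315.67399192],
       [  0.        , 598.92264803, 240.34226129],
       [  0.        ,   0.        ,   1.        ]]), 'distortion': array([-0.02575613,  0.        ,  0.        ,  0.        ,  0.        ]), 'R': array([[-0.38987244,  0.92085143, -0.00566788],
       [ 
[... 829 characters left out ...]
     ,  0.        ,  0.        ]), 'R': array([[-2.65530420e-03, -9.99956419e-01,  8.95042438e-03],
       [-9.82669452e-01,  9.50240500e-04, -1.85364087e-01],
       [ 1.85347503e-01, -9.28750666e-03, -9.82629149e-01]]), 't': array([0.0080449 , 0.55994017, 1.08338929])}
test_jig [([235.6, 182.6, 389.1, 288.9], 0.65), ([329.5, 201.2, 392.3, 230.2], 0.4)]
board [([286.4, 208.5, 341.0, 265.5], 0.91), ([414.8, 277.7, 476.2, 343.0], 0.71), ([349.1, 202.6, 388.6, 217.9], 0.46)]
left_tip [([233.6, 233.1, 270.9, 243.6], 0.49)]
right_tip [([359.0, 200.5, 388.5, 215.1], 0.73)]
board_front [([288.1, 208.8, 341.5, 266.0], 0.79), ([419.8, 277.5, 481.9, 343.5], 0.73), ([236.0, 224.3, 294.5, 250.0], 0.4)]
```

Run:
```python
import cv2
p=cv2.imread('pics/top0.png');cv2.imwrite('pics/topc.png',cv2.resize(p[150:350,200:440],None,fx=3.3,fy=3,interpolation=cv2.INTER_CUBIC)[:600,:800])
p=cv2.imread('pics/scene0.png');cv2.imwrite('pics/scenec.png',cv2.resize(p[200:350,210:450],None,fx=3.3,fy=3.3,interpolation=cv2.INTER_CUBIC)[:600,:800])
```

```text
(no output)
```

View pics/top0.png

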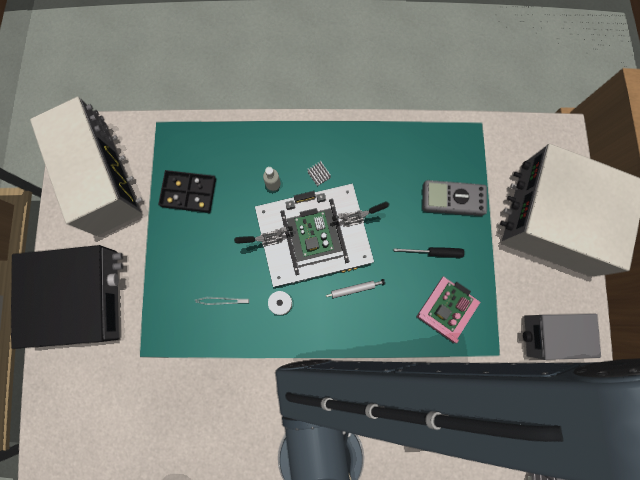

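View pics/scene0.png

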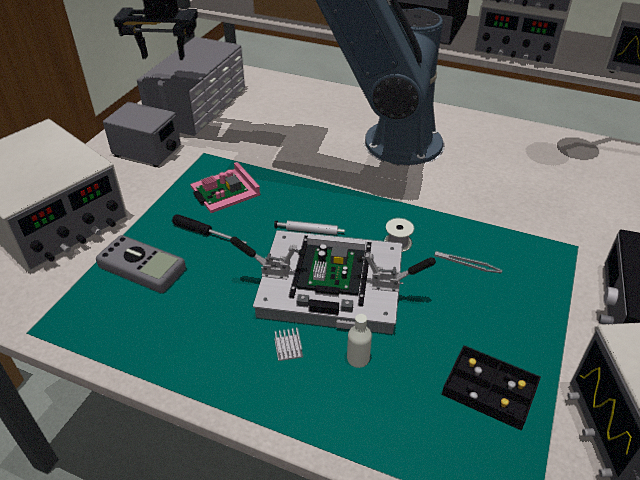

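View pics/topc.png

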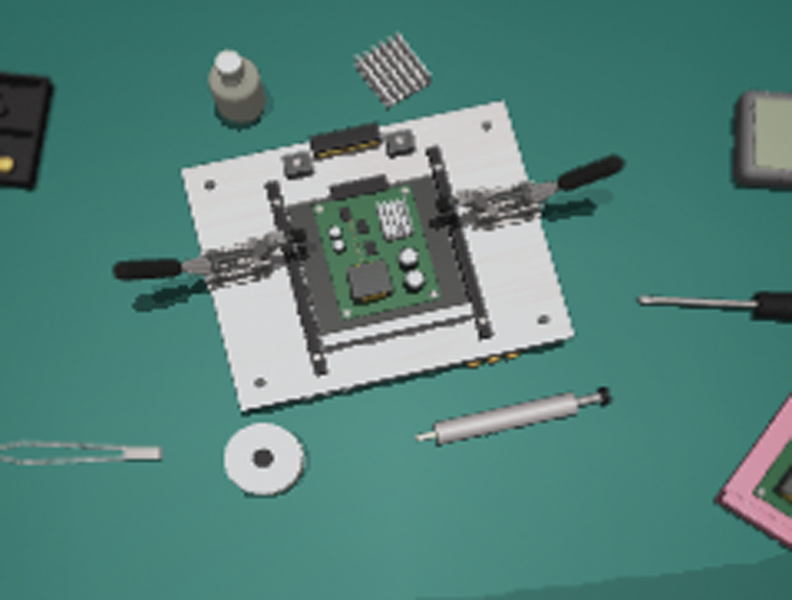

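View pics/scenec.png

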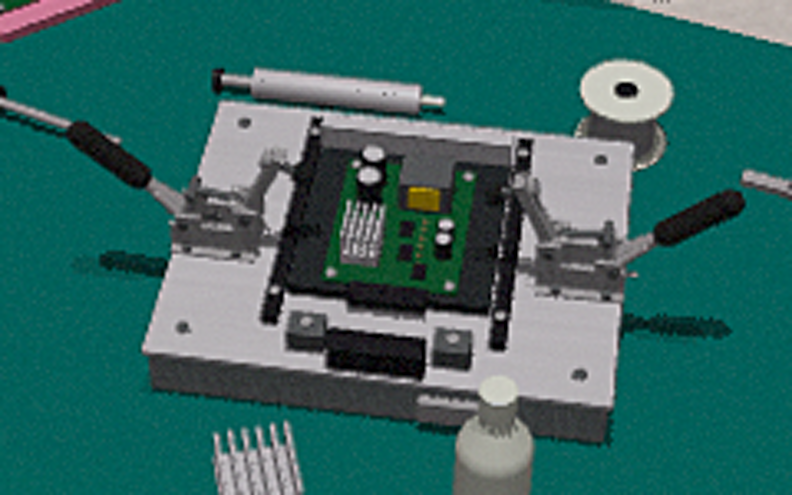

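```bash
cat > h.py <<'E'
import cv2,numpy as np
from rig import bot
def cloud(c,d):
    i=bot.camera_info(c);K=i['K'];v,u=np.mgrid[0:480,0:640]
    n=cv2.undistortPoints(np.stack([u.ravel(),v.ravel()],1).astype(float)[:,None],K,i['distortion'])[:,0]
    z=d.ravel();X=np.c_[n*z[:,None],z];W=(X-i['t'])@i['R'];W[z<=0]=np.nan
    return W.reshape(480,640,3)
def proj(c,P):
    i=bot.camera_info(c);r,_=cv2.Rodrigues(i['R'])
    return cv2.projectPoints(np.asarray(P,float).reshape(-1,1,3),r,i['t'],i['K'],i['distortion'])[0][:,0]
def ray(c,uv,z):
    i=bot.camera_info(c);n=cv2.undistortPoints(np.array([[uv]],float),i['K'],i['distortion'])[0,0]
    d=i['R'].T@np.r_[n,1];o=-i['R'].T@i['t'];return o+d*(z-o[2])/d[2]
E
python3 - <<'E'
from h import *
for c in("top","scene"):
    d=np.load(f'pics/{c}0.npy');W=cloud(c,d)
    p=cv2.imread(f'pics/{c}0.png').astype(int)
    g=(p.min(2)>110)&(W[...,2]>.03)&(W[...,2]<.05)&(W[...,0]>.35)&(W[...,0]<.85)&(abs(W[...,1])<.3)
    n,l,st,ce=cv2.connectedComponentsWithStats(g.astype(np.uint8))
    print(c,st[1:][st[1:,4]>100].tolist())
    k=np.zeros_like(g)
    for j in range(1,n):
        if st[j,4]>100:k|=l==j
    P=W[k]; print('z',np.median(P[:,2]))
    r=cv2.minAreaRect(P[:,:2].astype(np.float32)*1000);print(r,cv2.boxPoints(r).tolist())
for uv in[(255.2,206.7),(352.4,183.7),(374.2,262.3),(273.3,287)]:print(ray('top',uv,.04).round(4))
E
```

```text
top [[255, 183, 105, 51, 1924], [264, 221, 110, 66, 2678], [268, 291, 24, 24, 411]]
z 0.03946793124270233
((532.8303833007812, 19.212295532226562), (294.7847595214844, 292.36328125), 13.747052192687988) [[354.9221496582031, 126.18074035644531], [424.39813232421875, -157.80760192871094], [710.7386474609375, -87.75614929199219], [641.2626342773438, 196.23219299316406]]
scene [[386, 219, 28, 18, 371], [270, 231, 132, 42, 1444], [290, 252, 9, 19, 116], [253, 274, 146, 49, 2916]]
z 0.03942872212038286
((535.2140502929688, 17.907012939453125), (296.3241882324219, 291.67620849609375), 13.77003288269043) [[356.59710693359375, 124.28721618652344], [426.02349853515625, -159.0059051513672], [713.8309936523438, -88.47319030761719], [644.4046020507812, 194.81993103027344]]
[0.6433 0.172  0.04  ]
[ 0.7069 -0.0876  0.04  ]
[ 0.4941 -0.1406  0.04  ]
[0.4306 0.1205 0.04  ]
```

```bash
cat >> h.py <<'E'
def plate_fit(c,p,W):
    g=(p.astype(int).min(2)>110)&(W[...,2]>.03)&(W[...,2]<.046)
    n,l,st,ce=cv2.connectedComponentsWithStats(g.astype(np.uint8))
    k=np.zeros_like(g)
    for j in range(1,n):
        if st[j,4]>100:
            m=W[l==j].mean(0)
            if abs(m[0]-.57)<.13 and abs(m[1]-.016)<.1 and not(m[0]<.45 and m[1]>.08):k|=l==j
    # rays at z=.04
    v,u=np.nonzero(k);i=bot.camera_info(c)
    nn=cv2.undistortPoints(np.stack([u,v],1).astype(float)[:,None],i['K'],i['distortion'])[:,0]
    D=np.c_[nn,np.ones(len(nn))]@i['R'];o=-i['R'].T@i['t'];P=o+D*((.04-o[2])/D[:,2])[:,None]
    return cv2.minAreaRect(P[:,:2].astype(np.float32)*1000)
E
python3 - <<'E'
from h import *
for c in("top","scene"):
    d=np.load(f'pics/{c}0.npy');W=cloud(c,d);p=cv2.imread(f'pics/{c}0.png')
    print(c,plate_fit(c,p,W))
    C=np.array([.5687,.0161]);a=np.radians(13.8);X=np.array([np.cos(a),np.sin(a)]);Y=np.array([-X[1],X[0]])
    # heights in jig frame: points over plate
    Q=(W[...,:2]-C);q=np.stack([Q@X,Q@Y,W[...,2]],-1);np.save(f'pics/q_{c}.npy',q)
    for t in("left_tip","right_tip"):pass
    m=(abs(q[...,1])<.05)&(q[...,0]<0)&(q[...,0]>-.11)
    if 1:
        for lo in np.arange(-.105,0,.005):
            s=m&(q[...,0]>=lo)&(q[...,0]<lo+.005);print(round(lo,3),s.sum(),np.nanpercentile(q[s][:,2],[10,50,90]).round(4))
    # tips
    for sg in(1,-1):
        s=(sg*q[...,1]>.15)&(sg*q[...,1]<.25)&(q[...,2]>.06)&(abs(q[...,0])<.06)
        R=q[s];print('handle',sg,s.sum(),R.min(0),R.max(0),R.mean(0))
E
```

```text
top ((570.43017578125, 17.111907958984375), (220.1110076904297, 270.307373046875), 13.714329719543457)
-0.105 75 [0.0364 0.0391 0.041 ]
-0.1 76 [0.0364 0.0398 0.0425]
-0.095 73 [0.0362 0.039  0.0412]
-0.09 71 [0.0368 0.0393 0.0416]
-0.085 77 [0.037  0.0389 0.0413]
-0.08 70 [0.0361 0.0386 0.0409]
-0.075 129 [0.0385 0.0568 0.0686]
-0.07 75 [0.065  0.0669 0.0702]
-0.065 38 [0.0527 0.0669 0.0699]
-0.06 78 [0.0465 0.0491 0.0522]
-0.055 76 [0.0476 0.05   0.0532]
-0.05 73 [0.0476 0.0513 0.0534]
-0.045 85 [0.048  0.0508 0.0655]
-0.04 90 [0.0485 0.0543 0.0761]
-0.035 72 [0.0484 0.0582 0.076 ]
-0.03 69 [0.0479 0.053  0.0762]
-0.025 77 [0.0475 0.0523 0.0749]
-0.02 75 [0.0478 0.0558 0.0755]
-0.015 67 [0.0481 0.0519 0.0762]
-0.01 57 [0.0471 0.0506 0.0552]
-0.005 65 [0.0477 0.0503 0.0522]
handle 1 129 [0.00899535 0.15004726 0.08416501] [0.02548949 0.19705256 0.12767186] [0.01632852 0.17290943 0.10634874]
handle -1 126 [ 0.00874656 -0.19644166  0.08361215] [ 0.02515617 -0.15032432  0.12466459] [ 0.01580493 -0.17209756  0.10634545]
scene ((573.4170532226562, 16.413909912109375), (219.8907928466797, 270.6481628417969), 13.800049781799316)
-0.105 32 [0.038  0.0401 0.0411]
-0.1 5 [0.0419 0.043  0.0431]
-0.095 0 nan
-0.09 0 nan
-0.085 0 nan
-0.08 0 nan
-0.075 28 [0.0654 0.0661 0.0674]
-0.07 95 [0.0578 0.0666 0.0691]
-0.065 278 [0.0517 0.0599 0.0671]
-0.06 84 [0.0483 0.0537 0.0671]
-0.055 38 [0.0475 0.0498 0.0515]
-0.05 35 [0.0485 0.0502 0.0527]
-0.045 42 [0.0486 0.0512 0.0542]
-0.04 52 [0.0488 0.0514 0.075 ]
-0.035 92 [0.0494 0.0664 0.0766]
-0.03 99 [0.0487 0.0689 0.0761]
-0.025 72 [0.0484 0.0527 0.0755]
-0.02 89 [0.0494 0.0545 0.0759]
-0.015 184 [0.0492 0.0601 0.0747]
-0.01 155 [0.0489 0.0568 0.0723]
-0.005 81 [0.0481 0.0511 0.065 ]
handle 1 235 [0.01105151 0.15012818 0.07577062] [0.03046964 0.19574068 0.12339049] [0.02304218 0.17231208 0.10448315]
handle -1 230 [ 0.01371315 -0.19586768  0.07986156] [ 0.02937112 -0.15029603  0.12385747] [ 0.02286177 -0.17233122  0.10408155]
  return np.nanmean(a, axis, out=out, keepdims=keepdims)
```

Emit:
servo_tool --increments '[[0.3,[0,0,0],4.1],[0.3,[30,-38,0],0],[0.3,[30,-38,0],0],[0.3,[30,-39,0],0],[0.3,[30,-39,0],0]]'

```text
time_s: 1.23
position: [0.2718, -0.4157, 0.2227]
tcp_rot: [[0.972, 0.236, 0.0], [0.236, -0.972, -0.001], [0.0, 0.001, -1.0]]
force: [1.2, -0.2, 0.1]
opening: 0.705
```

Emit:
servo_tool --increments '[[0.3,[30,-39,0],0],[0.3,[30,-39,0],0],[0.3,[30,-39,0],0],[0.3,[30,-39,0],0],[0.3,[30,-39,0],0]]'

```text
time_s: 1.85
position: [0.3714, -0.1908, 0.2229]
tcp_rot: [[0.972, 0.237, 0.001], [0.237, -0.972, -0.001], [0.001, 0.001, -1.0]]
force: [1.5, 0.0, 0.6]
opening: 0.703
```

Emit:
servo_tool --increments '[[0.3,[30,-39,0],0],[0.3,[30,-38,0],0],[0.3,[30,-38,0],0],[0.3,[30,-38,0],0],[0.3,[0,0,0],0]]'

```text
time_s: 2.48
position: [0.4521, -0.0124, 0.2228]
tcp_rot: [[0.97, 0.242, 0.001], [0.242, -0.97, 0.0], [0.001, 0.0, -1.0]]
force: [-0.7, -0.1, 0.7]
opening: 0.703
```

Emit:
servo_tool --increments '[[0.3,[0,0,40],0],[0.3,[0,0,45],0],[0.3,[0,0,45],0],[0.3,[0,0,36],0],[0.3,[0,0,0],0]]'

```text
time_s: 3.1
position: [0.4492, -0.0154, 0.0548]
tcp_rot: [[0.972, 0.236, -0.006], [0.236, -0.972, 0.001], [-0.005, -0.003, -1.0]]
force: [1.1, 0.7, 0.0]
opening: 0.701
```

Run:
```python
from h import *
s=bot.read_state();print(s['position'],s['force'])
for c in("scene","top"):
    p,d=bot.capture(c);u=(210,200) if c=="scene" else (200,150)
    cv2.imwrite(f"pics/{c}1.png",cv2.resize(p[u[1]:u[1]+170,u[0]:u[0]+240],None,fx=3.3,fy=3.3))
```

```text
[ 0.44919304 -0.01539883  0.05475015] [1.09325144 0.71562929 0.03456376]
```

View pics/scene1.png

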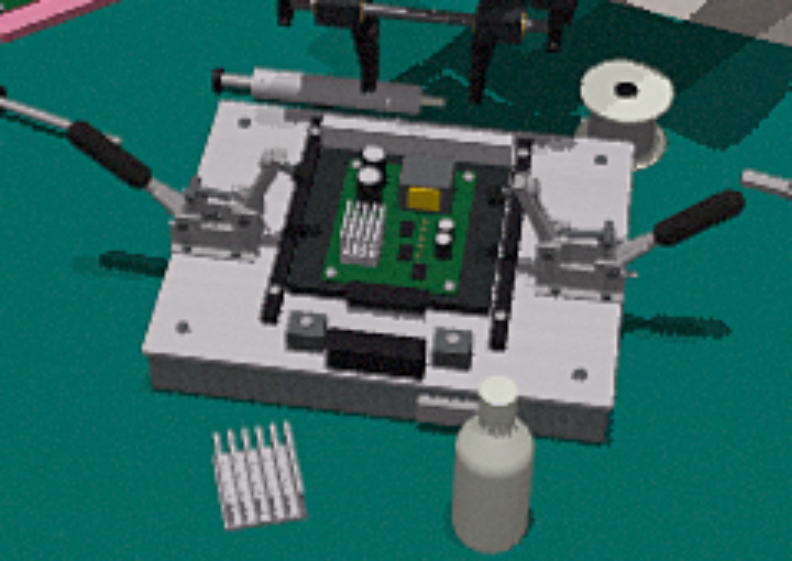

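View pics/top1.png

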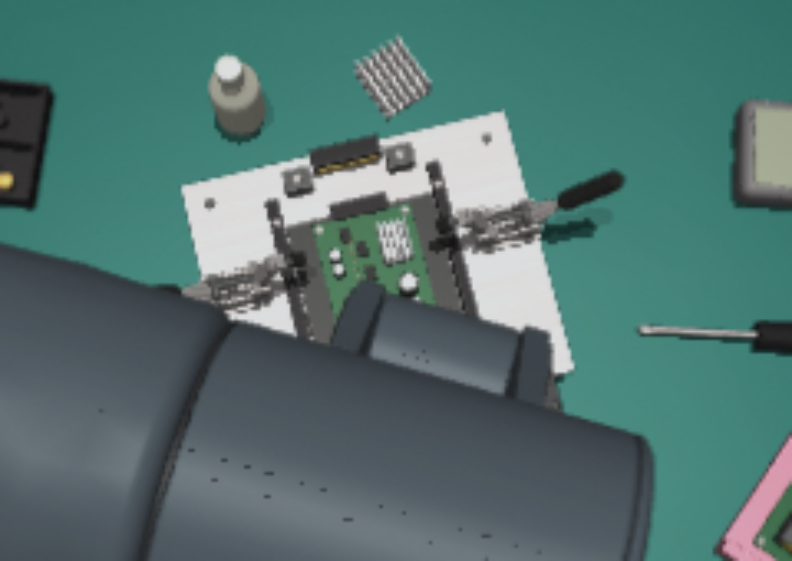

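Emit:
servo_tool --increments '[[0.3,[12,0,0],0],[0.3,[12,0,0],0],[0.3,[6,0,0],0],[0.3,[5,0,0],0],[0.3,[4,0,0],0]]'

```text
time_s: 3.82
position: [0.4883, -0.0055, 0.0566]
tcp_rot: [[0.971, 0.238, -0.002], [0.238, -0.971, 0.0], [-0.002, -0.001, -1.0]]
force: [-3.9, -1.9, 1.8]
opening: 0.699
```

Emit:
servo_tool --increments '[[0.3,[4,0,0],0],[0.3,[4,0,0],0],[0.3,[3,0,0],0],[0.3,[3,0,0],0],[0.3,[0,0,0],0]]'

```text
time_s: 4.45
position: [0.5039, -0.0024, 0.0565]
tcp_rot: [[0.972, 0.237, 0.002], [0.237, -0.972, -0.0], [0.002, 0.001, -1.0]]
force: [-1.8, 0.4, -1.0]
opening: 0.703
```

Emit:
servo_tool --increments '[[0.3,[3,0,0],0],[0.3,[3,0,0],0],[0.3,[2,0,0],0],[0.3,[1,0,0],0],[0.3,[0,0,0],0]]'

```text
time_s: 5.08
position: [0.5115, -0.0002, 0.0565]
tcp_rot: [[0.972, 0.237, 0.0], [0.237, -0.972, -0.0], [0.0, 0.0, -1.0]]
force: [-1.0, -0.6, -0.9]
opening: 0.703
```

Emit:
servo_tool --increments '[[0.3,[1,0,0],0],[0.3,[1,0,0],0],[0.3,[0,0,0],0]]'

```text
time_s: 5.45
position: [0.5123, 0.0001, 0.0565]
tcp_rot: [[0.971, 0.237, -0.002], [0.237, -0.971, -0.0], [-0.002, -0.0, -1.0]]
force: [-4.6, -2.6, 2.0]
opening: 0.701
```

Emit:
servo_tool --increments '[[0.3,[1,0,0],0],[0.3,[1,0,0],0],[0.3,[0,0,0],0]]'

```text
time_s: 5.82
position: [0.5123, 0.0001, 0.0565]
tcp_rot: [[0.971, 0.238, -0.006], [0.238, -0.971, -0.001], [-0.006, -0.001, -1.0]]
force: [-8.2, -5.2, 5.1]
opening: 0.702
```

Emit:
servo_tool --increments '[[0.3,[1,0,0],0],[0.3,[1,0,0],0],[0.3,[0,0,0],0]]'

```text
time_s: 6.2
position: [0.5123, 0.0002, 0.0565]
tcp_rot: [[0.971, 0.238, -0.01], [0.238, -0.971, -0.001], [-0.01, -0.001, -1.0]]
force: [-12.4, -7.9, 8.1]
opening: 0.698
```

Run:
```python
from h import *
s=bot.read_state();print(s['position'],s['force'])
for c in("scene",):
    p,d=bot.capture(c);u=(270,225) 
    cv2.imwrite(f"pics/{c}2.png",cv2.resize(p[u[1]:u[1]+100,u[0]:u[0]+130],None,fx=6,fy=6,interpolation=cv2.INTER_CUBIC))
```

```text
[5.12292278e-01 2.21989181e-04 5.65169219e-02] [-12.42911946  -7.94837107   8.09499262]
```

View pics/scene2.png

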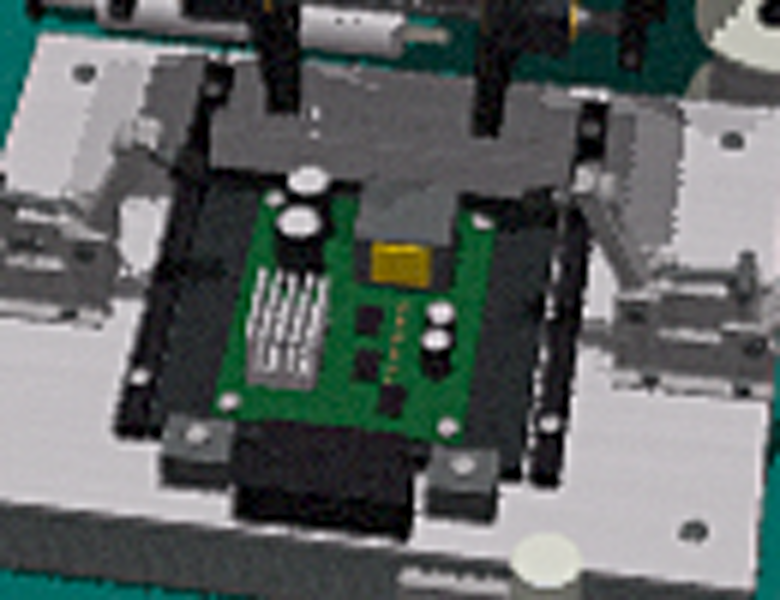

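Emit:
servo_tool --increments '[[0.3,[-6,0,0],0],[0.3,[-10,0,0],0],[0.3,[-20,0,0],0],[1,[0,0,-40],0],[1,[0,0,-50],0]]'

```text
time_s: 6.88
position: [0.4819, -0.0072, 0.1468]
tcp_rot: [[0.972, 0.237, -0.001], [0.237, -0.972, 0.001], [-0.001, -0.001, -1.0]]
force: [1.0, -0.5, 0.1]
opening: 0.553
```

Emit:
servo_tool --increments '[[1,[0,0,-50],0],[1,[0,0,-25],0],[1,[0,0,0],0]]'

```text
time_s: 7.25
position: [0.4841, -0.0075, 0.2237]
tcp_rot: [[0.971, 0.237, 0.007], [0.237, -0.971, -0.001], [0.007, 0.003, -1.0]]
force: [0.3, 0.5, -0.5]
opening: 0.214
```

Run:
```python
from h import *
s=bot.read_state();P=s['position'];print(P,s['force'],s['tcp_rot'])
a=np.radians(13.75);X=np.array([np.cos(a),np.sin(a)]);Y=np.array([-X[1],X[0]]);C=np.array([.5715,.0168])
print((P[:2]-C)@X,(P[:2]-C)@Y)
p,d=bot.capture("scene");W=cloud("scene",d);cv2.imwrite("pics/s3.png",cv2.resize(p[200:350,210:450],None,fx=3.3,fy=3.3))
C=np.array([.572,.0166]);Q=W[...,:2]-C;x=Q@X;y=Q@Y
print('clamp zmax', [ (lo,round(float(np.nanmax(W[...,2][(abs(x-.015)<.04)&(y>lo)&(y<lo+.01)],initial=0)),3)) for lo in np.arange(.04,.2,.01).round(2)])
```

```text
[ 0.48413867 -0.00754766  0.22367417] [ 0.25811943  0.45578726 -0.51688094] [[ 0.97146084  0.23709326  0.00711545]
 [ 0.23710819 -0.97148235 -0.0013225 ]
 [ 0.00659898  0.00297189 -0.99997381]]
-0.09064482836712218 -0.002885348278101562
clamp zmax [(np.float64(0.04), 0.054), (np.float64(0.05), 0.11), (np.float64(0.06), 0.118), (np.float64(0.07), 0.118), (np.float64(0.08), 0.11), (np.float64(0.09), 0.081), (np.float64(0.1), 0.081), (np.float64(0.11), 0.083), (np.float64(0.12), 0.085), (np.float64(0.13), 0.075), (np.float64(0.14), 0.089), (np.float64(0.15), 0.1), (np.float64(0.16), 0.108), (np.float64(0.17), 0.118), (np.float64(0.18), 0.123), (np.float64(0.19), 0.122)]
```

View pics/s3.png

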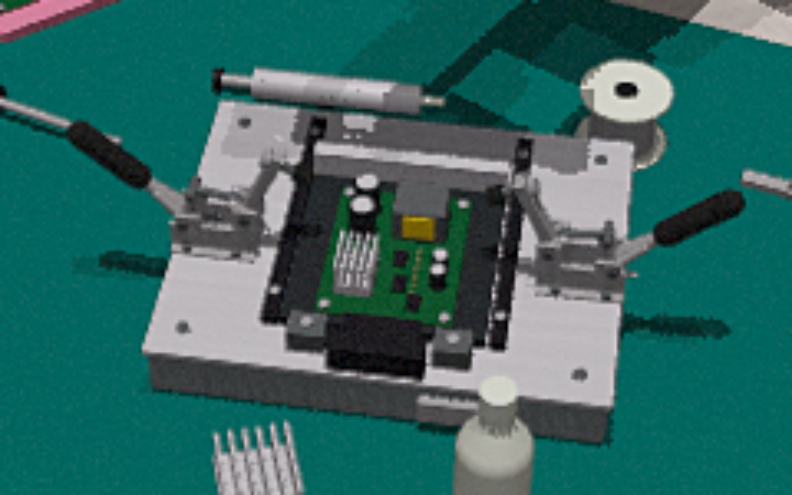

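Emit:
servo_tool --increments '[[1,[17,-40,0],0],[1,[18,-40,0],0],[1,[18,-40,0],0],[1,[18,-41,0],0],[1,[18,-41,0],0]]'

```text
time_s: 7.92
position: [0.52, 0.2113, 0.2192]
tcp_rot: [[0.972, 0.237, -0.003], [0.237, -0.972, -0.001], [-0.003, -0.0, -1.0]]
force: [1.6, -0.9, 0.7]
opening: 0.005
```

Emit:
servo_tool --increments '[[1,[17,-41,0],0],[1,[0,0,40],0],[1,[0,0,45],0],[1,[0,0,37],0],[1,[0,0,0],0]]'

```text
time_s: 8.55
position: [0.5238, 0.2529, 0.0948]
tcp_rot: [[0.971, 0.237, -0.01], [0.237, -0.972, -0.003], [-0.011, 0.0, -1.0]]
force: [0.1, -0.2, 0.7]
opening: 0.006
```

```bash
cat >> h.py <<'E'
def jig():
    s=bot.read_state();P=s['position']
    a=np.radians(13.75);X=np.array([np.cos(a),np.sin(a)]);Y=np.array([-X[1],X[0]]);C=np.array([.5715,.0168])
    F=s['force'][:2];print('t',s['time_s'],'jig',((P[:2]-C)@X*1000).round(1),((P[:2]-C)@Y*1000).round(1),'z',P[2].round(4),'F',(F@X).round(1),(F@Y).round(1),s['force'][2].round(1),'op',s['opening'],'head',np.degrees(np.arctan2(s['tcp_rot'][1,0],s['tcp_rot'][0,0])))
E
python3 - <<'E'
from h import *
jig()
p,d=bot.capture("scene");cv2.imwrite("pics/s4.png",cv2.resize(p[160:330,270:510],None,fx=3.3,fy=3.3))
E
```

```text
t 8.55 jig 9.8 240.7 z 0.0948 F -0.0 -0.2 0.7 op 0.0056540209220119495 head 13.707511299406324
```

View pics/s4.png

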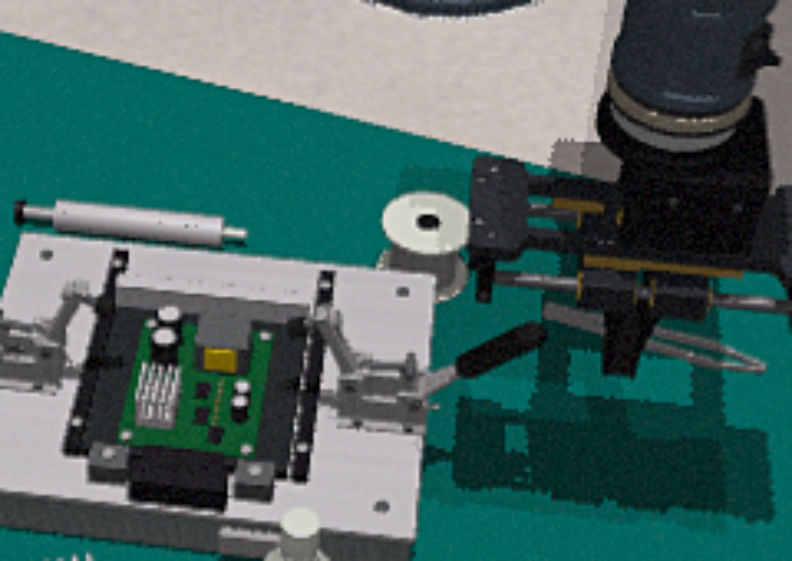

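Emit:
servo_tool --increments '[[1,[5,0,-8],0],[1,[0,10,0],0],[1,[0,10,0],0],[1,[0,6,0],0],[1,[0,0,0],0]]'

```text
time_s: 9.22
position: [0.5387, 0.229, 0.1077]
tcp_rot: [[0.972, 0.236, 0.0], [0.236, -0.972, 0.0], [0.0, -0.0, -1.0]]
force: [-0.1, 0.2, -0.5]
opening: 0.004
```

Run:
```python
from h import *
jig()
```

```text
t 9.225 jig 18.6 213.9 z 0.1077 F -0.0 0.2 -0.5 op 0.004095979206487034 head 13.63329818873163
```

Emit:
servo_tool --increments '[[1,[0,6,0],0],[1,[0,6,0],0],[1,[0,6,0],0]]'

```text
time_s: 9.6
position: [0.5413, 0.2191, 0.1093]
tcp_rot: [[0.973, 0.23, -0.002], [0.23, -0.973, 0.014], [0.001, -0.014, -1.0]]
force: [-8.9, 27.7, 19.0]
opening: 0.004
```

Run:
```python
from h import *
jig()
p,d=bot.capture("scene");cv2.imwrite("pics/s5.png",cv2.resize(p[160:330,270:510],None,fx=3.3,fy=3.3))
```

```text
t 9.6 jig 18.8 203.6 z 0.1093 F -2.1 29.0 19.0 op 0.004299140763101597 head 13.325891053388435
```

View pics/s5.png

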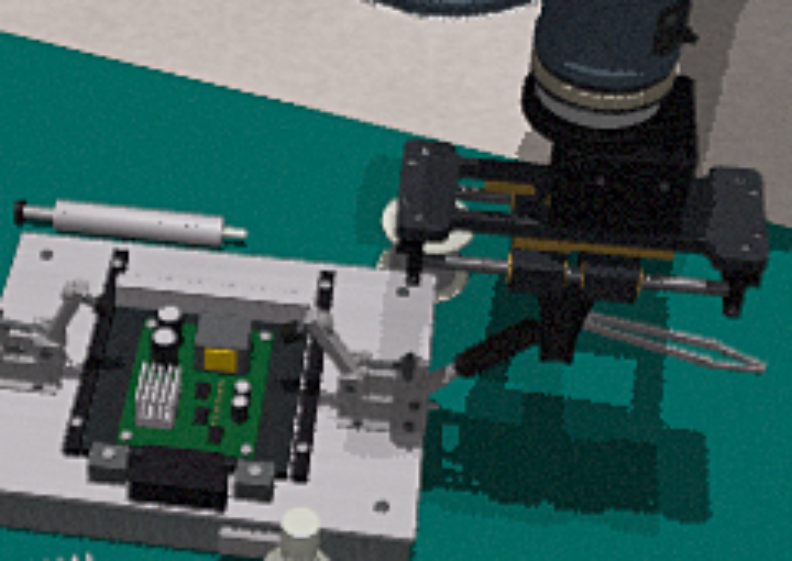

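Emit:
servo_tool --increments '[[1,[0,0,-8],0],[1,[0,4,-5],0],[1,[0,5,-4],0]]'

```text
time_s: 10.02
position: [0.5436, 0.2064, 0.1254]
tcp_rot: [[0.972, 0.236, -0.002], [0.236, -0.972, 0.005], [-0.001, -0.006, -1.0]]
force: [-3.5, 9.0, 6.8]
opening: 0.003
```

Run:
```python
from h import *
jig()
p,d=bot.capture("scene");cv2.imwrite("pics/s6.png",cv2.resize(p[160:330,270:510],None,fx=3.3,fy=3.3))
```

```text
t 10.025 jig 18.0 190.8 z 0.1254 F -1.2 9.6 6.8 op 0.002538251162809095 head 13.628554359948874
```

View pics/s6.png

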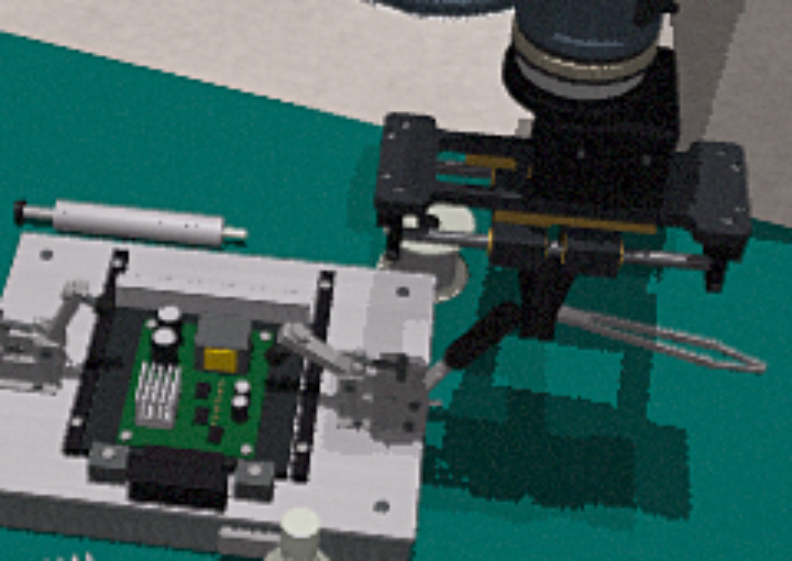

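Emit:
servo_tool --increments '[[1,[0,6,-1],0],[1,[0,6,-1],0],[1,[0,6,-1],0]]'

```text
time_s: 10.45
position: [0.5498, 0.1869, 0.1283]
tcp_rot: [[0.971, 0.237, 0.002], [0.237, -0.971, 0.002], [0.002, -0.001, -1.0]]
force: [-0.4, 3.5, 3.0]
opening: 0.003
```

Run:
```python
from h import *
jig()
p,d=bot.capture("scene");cv2.imwrite("pics/s7.png",cv2.resize(p[160:330,270:510],None,fx=3.3,fy=3.3))
```

```text
t 10.45 jig 19.4 170.4 z 0.1283 F 0.4 3.5 3.0 op 0.003350271138779311 head 13.712465770447038
```

View pics/s7.png

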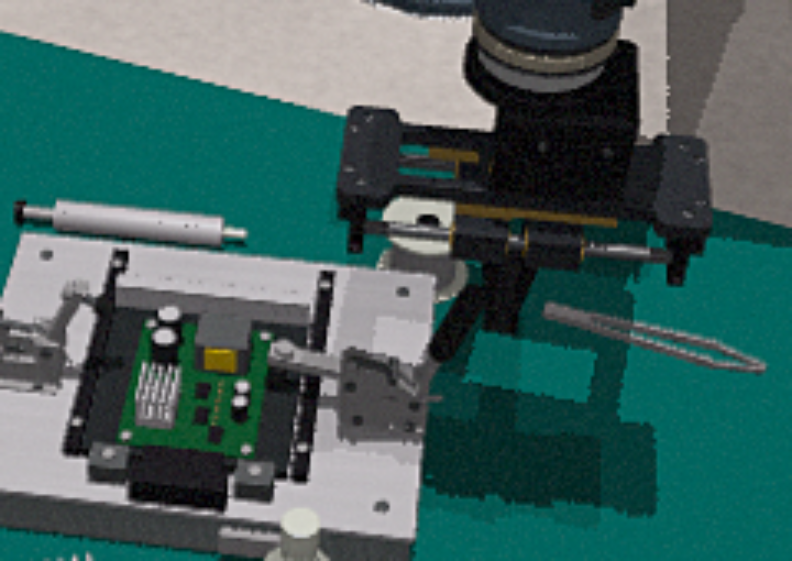

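Emit:
servo_tool --increments '[[1,[0,6,-1],0],[1,[0,6,-1],0],[1,[0,6,0],0]]'

```text
time_s: 10.88
position: [0.5535, 0.1679, 0.1294]
tcp_rot: [[0.972, 0.237, -0.001], [0.237, -0.972, -0.0], [-0.001, 0.0, -1.0]]
force: [-1.0, 1.2, 1.5]
opening: 0.005
```

Run:
```python
from h import *
jig()
p,d=bot.capture("scene");cv2.imwrite("pics/s8.png",cv2.resize(p[160:330,270:510],None,fx=3.3,fy=3.3))
```

```text
t 10.875 jig 18.4 151.0 z 0.1294 F -0.7 1.4 1.5 op 0.005198536382199761 head 13.704341907689189
```

View pics/s8.png

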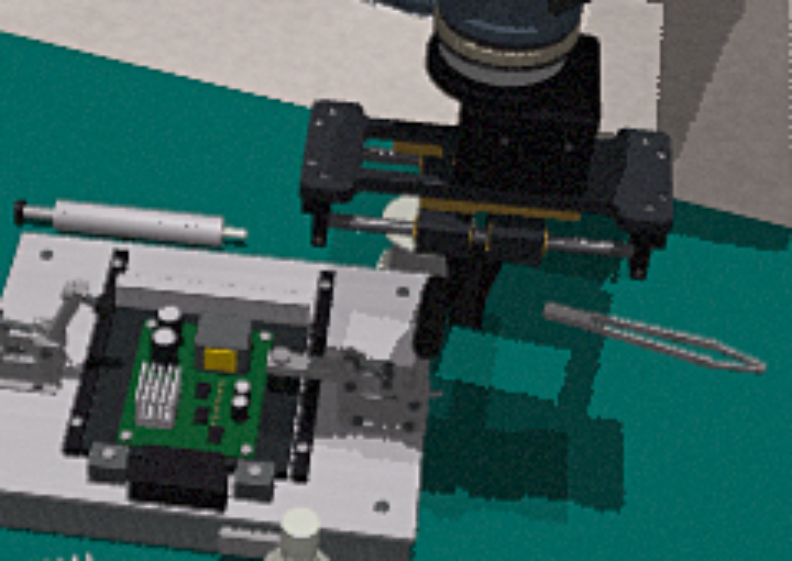

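Near upright; a bit further, then see.

Emit:
servo_tool --increments '[[1,[0,5,0],0],[1,[0,4,0],0],[1,[0,2,0],0],[1,[0,0,0],0]]'

```text
time_s: 11.42
position: [0.5561, 0.1577, 0.1295]
tcp_rot: [[0.972, 0.237, -0.0], [0.237, -0.972, -0.0], [-0.0, 0.0, -1.0]]
force: [0.9, 0.1, -0.3]
opening: 0.003
```

Run:
```python
from h import *
jig()
p,d=bot.capture("scene");cv2.imwrite("pics/s9.png",cv2.resize(p[160:330,270:510],None,fx=3.3,fy=3.3))
```

```text
t 11.425 jig 18.6 140.5 z 0.1295 F 0.9 -0.1 -0.3 op 0.00290395346033604 head 13.69416384043502
```

View pics/s9.png

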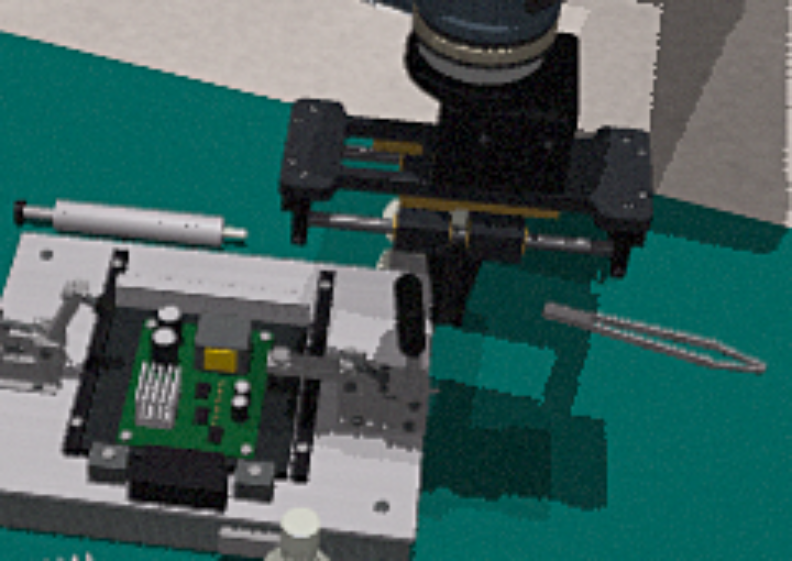

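Emit:
servo_tool --increments '[[1,[0,-15,0],0],[1,[0,-15,0],0],[1,[0,0,-40],0],[1,[0,0,-50],0],[1,[0,0,-10],0]]'

```text
time_s: 12.1
position: [0.5508, 0.1888, 0.2333]
tcp_rot: [[0.971, 0.239, 0.008], [0.239, -0.971, 0.001], [0.008, 0.001, -1.0]]
force: [-0.3, 0.1, 0.1]
opening: -0.001
```

Emit:
servo_tool --increments '[[1,[0,40,0],0],[1,[0,46,0],0],[1,[0,46,0],0],[1,[0,46,0],0],[1,[0,46,0],0]]'

```text
time_s: 12.72
position: [0.6016, -0.0308, 0.2285]
tcp_rot: [[0.971, 0.238, -0.002], [0.238, -0.971, 0.001], [-0.002, -0.001, -1.0]]
force: [0.7, -0.2, -0.3]
opening: 0.006
```

Emit:
servo_tool --increments '[[1,[0,46,0],0],[1,[0,46,0],0],[1,[0,46,0],0],[1,[-3,46,0],0],[1,[0,0,0],0]]'

```text
time_s: 13.35
position: [0.6429, -0.2127, 0.228]
tcp_rot: [[0.972, 0.234, -0.001], [0.234, -0.972, -0.0], [-0.001, 0.0, -1.0]]
force: [-0.2, 0.6, 0.3]
opening: 0.006
```

Run:
```python
from h import *
jig()
p,d=bot.capture("scene");cv2.imwrite("pics/s10.png",cv2.resize(p[180:350,200:440],None,fx=3.3,fy=3.3))
```

```text
t 13.35 jig 14.8 -239.9 z 0.228 F -0.1 0.6 0.3 op 0.006048221686476771 head 13.507182202717217
```

View pics/s10.png

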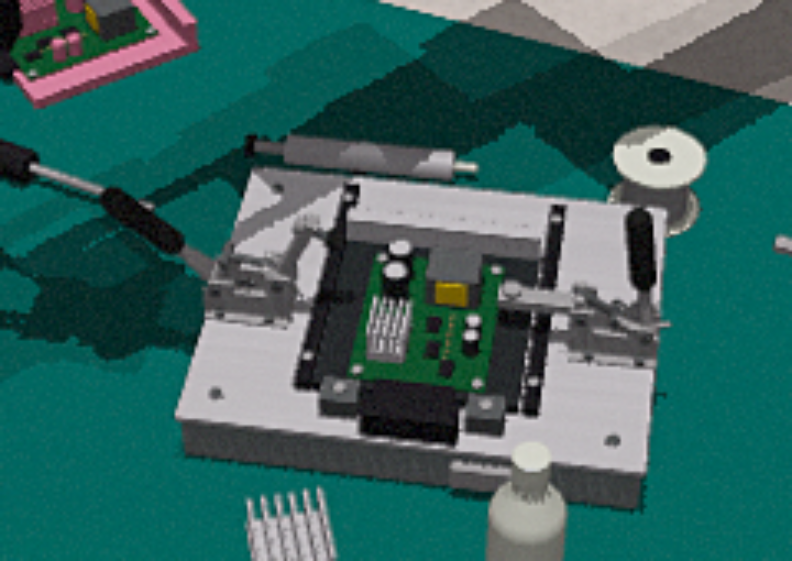

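Emit:
servo_tool --increments '[[1,[0,0,40],0],[1,[0,0,45],0],[1,[0,0,40],0],[1,[0,-4,0],0],[1,[0,-10,0],0]]'

```text
time_s: 14.02
position: [0.6403, -0.1955, 0.1057]
tcp_rot: [[0.971, 0.238, 0.002], [0.238, -0.971, -0.001], [0.002, 0.001, -1.0]]
force: [-0.3, -0.3, 1.1]
opening: 0.007
```

Emit:
servo_tool --increments '[[1,[0,-10,0],0],[1,[0,-3,0],0],[1,[0,0,0],0]]'

```text
time_s: 14.4
position: [0.6368, -0.1836, 0.1057]
tcp_rot: [[0.971, 0.238, 0.002], [0.238, -0.971, -0.001], [0.001, 0.001, -1.0]]
force: [0.4, 0.2, 0.1]
opening: 0.001
```

Run:
```python
from h import *
jig()
p,d=bot.capture("scene");cv2.imwrite("pics/s11.png",cv2.resize(p[150:320,170:410],None,fx=3.3,fy=3.3))
```

```text
t 14.4 jig 15.8 -210.1 z 0.1057 F 0.4 0.1 0.1 op 0.0006646791004110283 head 13.743849919768499
```

View pics/s11.png

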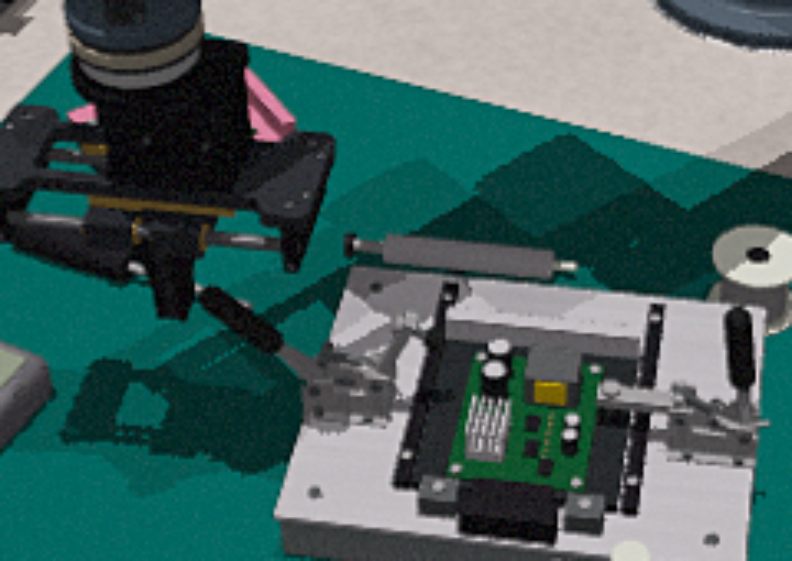

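Emit:
servo_tool --increments '[[1,[0,-5,-3],0],[1,[0,-5,-4],0],[1,[0,-5,-4],0],[1,[0,-5,-4],0]]'

```text
time_s: 14.95
position: [0.6326, -0.1688, 0.1213]
tcp_rot: [[0.971, 0.238, 0.003], [0.238, -0.971, -0.008], [0.001, 0.009, -1.0]]
force: [-2.4, -9.5, 3.8]
opening: 0.007
```

Run:
```python
from h import *
jig()
p,d=bot.capture("scene");cv2.imwrite("pics/s12.png",cv2.resize(p[150:320,170:410],None,fx=3.3,fy=3.3))
```

```text
t 14.95 jig 15.2 -194.8 z 0.1213 F -4.6 -8.7 3.8 op 0.006773500251408815 head 13.768858255767004
```

View pics/s12.png

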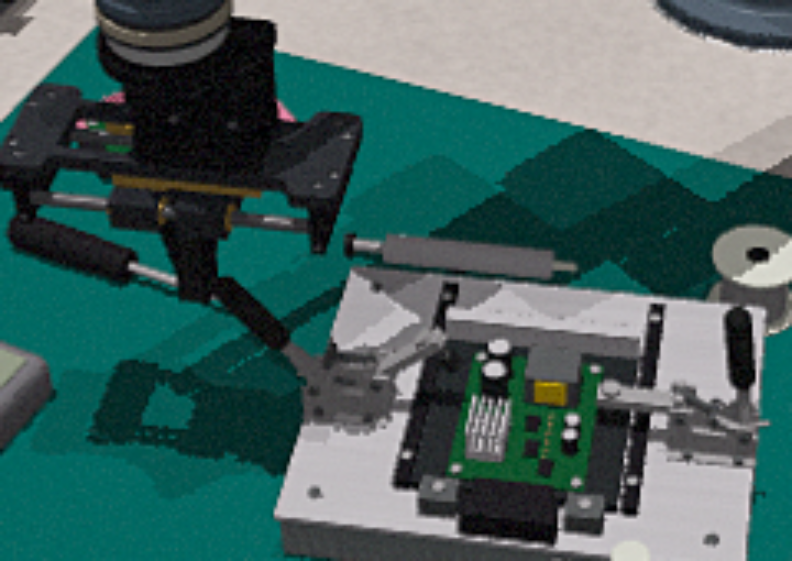

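Emit:
servo_tool --increments '[[1,[0,-6,-2],0],[1,[0,-6,-2],0],[1,[0,-6,-2],0],[1,[0,-6,-1],0]]'

```text
time_s: 15.5
position: [0.6288, -0.1437, 0.1292]
tcp_rot: [[0.972, 0.236, 0.007], [0.237, -0.972, -0.005], [0.006, 0.007, -1.0]]
force: [1.5, -2.7, 2.5]
opening: 0.006
```

Run:
```python
from h import *
jig()
p,d=bot.capture("scene");cv2.imwrite("pics/s13.png",cv2.resize(p[150:320,170:410],None,fx=3.3,fy=3.3))
```

```text
t 15.5 jig 17.5 -169.5 z 0.1292 F 0.8 -3.0 2.5 op 0.006145039766622552 head 13.68063870794239
```

View pics/s13.png

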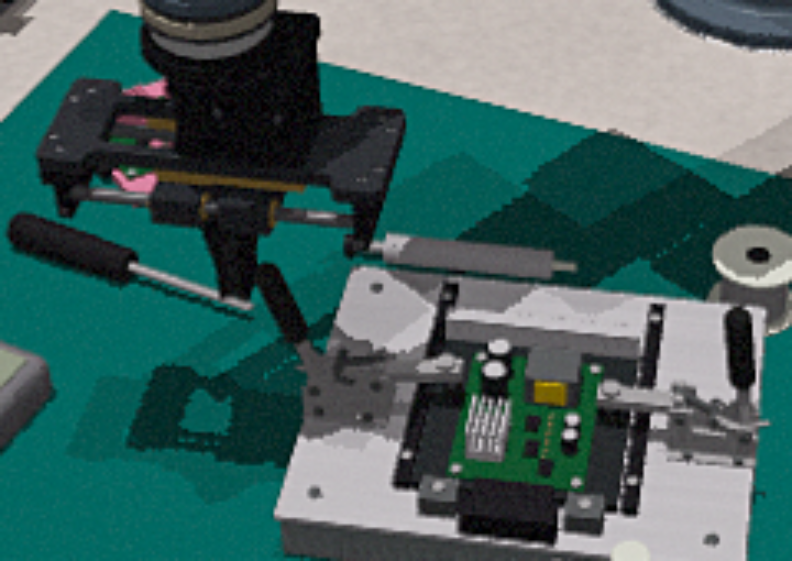

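Emit:
servo_tool --increments '[[1,[0,-6,-1],0],[1,[0,-6,0],0],[1,[0,-6,0],0],[1,[0,-5,0],0],[1,[0,-4,0],0]]'

```text
time_s: 16.18
position: [0.6186, -0.1136, 0.1268]
tcp_rot: [[0.971, 0.237, -0.002], [0.237, -0.971, 0.001], [-0.002, -0.002, -1.0]]
force: [-0.1, 0.6, -0.6]
opening: 0.0
```

Emit:
servo_tool --increments '[[1,[0,-2,0],0],[1,[0,0,0],0]]'

```text
time_s: 16.42
position: [0.6189, -0.1126, 0.1274]
tcp_rot: [[0.971, 0.237, -0.0], [0.237, -0.971, 0.0], [-0.0, -0.0, -1.0]]
force: [-0.2, 0.3, -0.8]
opening: 0.007
```

Run:
```python
from h import *
jig()
p,d=bot.capture("scene");cv2.imwrite("pics/s14.png",cv2.resize(p[150:320,170:410],None,fx=3.3,fy=3.3))
```

```text
t 16.425 jig 15.3 -137.0 z 0.1274 F -0.1 0.4 -0.8 op 0.007374738002755901 head 13.71914107536613
```

View pics/s14.png

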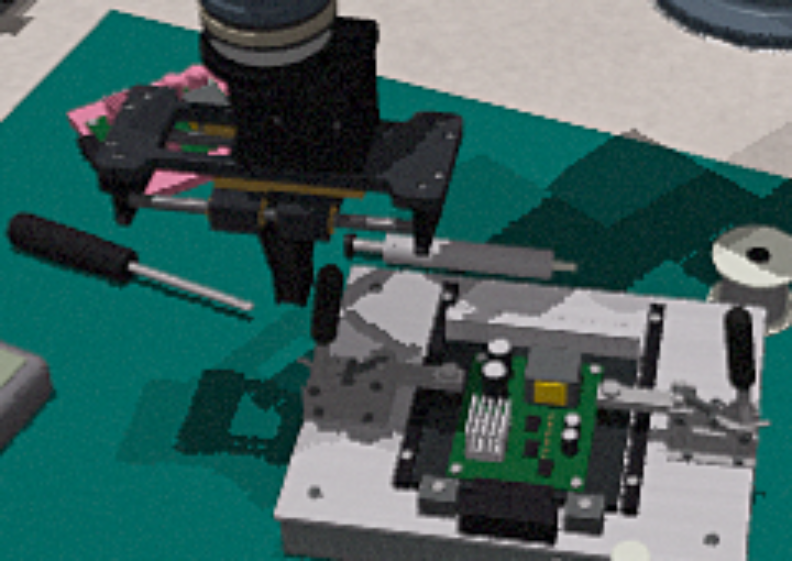

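Snapped shut, with no contact force left. Retreat and verify.

Emit:
servo_tool --increments '[[1,[0,15,0],0],[1,[0,20,0],0],[1,[0,20,-20],0],[1,[0,20,-40],0],[1,[0,20,-40],0]]'

```text
time_s: 17.1
position: [0.6417, -0.2078, 0.2283]
tcp_rot: [[0.972, 0.236, -0.0], [0.236, -0.972, -0.0], [-0.0, 0.0, -1.0]]
force: [0.2, -0.2, -0.4]
opening: 0.005
```

Emit:
servo_tool --increments '[[1,[-20,40,0],0],[1,[-30,40,0],0],[1,[-30,40,0],0],[1,[-30,40,0],0],[1,[0,0,0],0]]'

```text
time_s: 17.73
position: [0.5705, -0.3928, 0.2275]
tcp_rot: [[0.973, 0.23, 0.0], [0.23, -0.973, -0.002], [-0.0, 0.002, -1.0]]
force: [-0.7, -0.1, 1.0]
opening: 0.007
```

Run:
```python
from h import *
jig()
a=np.radians(13.75);X=np.array([np.cos(a),np.sin(a)]);Y=np.array([-X[1],X[0]]);C=np.array([.572,.0166])
for c in("scene","top"):
    p,d=bot.capture(c);cv2.imwrite(f"pics/{c}15.png",p);u=(210,190) if c=="scene" else (200,150)
    cv2.imwrite(f"pics/{c}15c.png",cv2.resize(p[u[1]:u[1]+170,u[0]:u[0]+240],None,fx=3.3,fy=3.3))
    W=cloud(c,d);Q=W[...,:2]-C;x=Q@X;y=Q@Y;z=W[...,2]
    for s in(1,-1):
        m=(abs(x-.015)<.03)&(s*y>.10)&(s*y<.2)&(z>.1);P=np.c_[x[m],y[m],z[m]]
        print(c,s,len(P),P.mean(0).round(4),P.max(0).round(4),P.min(0).round(4), 'lean', np.degrees(np.arctan2((s*P[:,1]).mean()-.128,P[:,2].mean()-.06)).round(1))
    m=(abs(y)<.05)&(z>.06)&(z<.072)&(x<-.03)&(x>-.1)
    print('rail x',np.percentile(x[m],[2,50,98]).round(4))
```

```text
t 17.725 jig -98.4 -397.6 z 0.2275 F -0.7 0.1 1.0 op 0.006863591732260875 head 13.314273891193555
scene 1 190 [0.0201 0.1186 0.1267] [0.0247 0.1288 0.1489] [0.0117 0.1085 0.1001] lean -8.0
scene -1 178 [ 0.0207 -0.1183  0.1269] [ 0.0266 -0.1097  0.1508] [ 0.0103 -0.1292  0.1009] lean -8.3
rail x [-0.0509 -0.0416 -0.0367]
top 1 56 [0.0111 0.1194 0.1355] [0.0211 0.1298 0.1508] [0.0059 0.111  0.1022] lean -6.5
top -1 56 [ 0.0109 -0.1162  0.1364] [ 0.0214 -0.1079  0.1508] [ 0.0053 -0.1264  0.1038] lean -8.8
rail x [-0.0513 -0.0468 -0.0411]
```

View pics/scene15c.png

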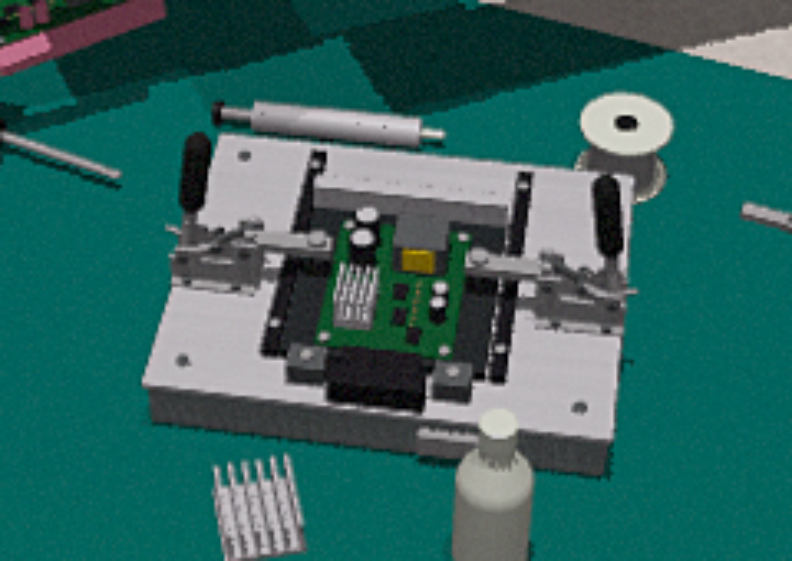

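View pics/top15.png

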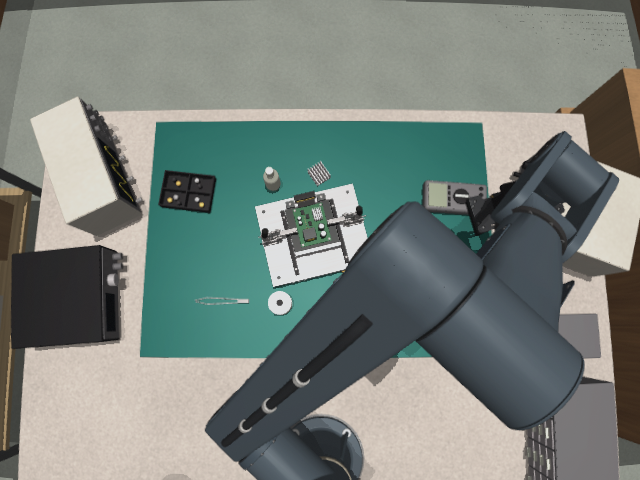

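Both handles lean about 8° inward, the rail is at x ≈ −51 to −50 mm (home), and the bystanders are in place.

```bash
python3 -c "
from rig import bot
print(bot.hand_in())"
```

```text
the job is handed in; nothing more can be done
None
```

The board carrier is home against both end stops and both toggle clamps are snapped shut. I handed the job in at about 18 s of the 58 s allowed.

- **Pushing the board:** I pushed the rail with two fingertips until it stopped dead. The last 4 mm of commanded travel gave no movement while the force rose to about 15 N. The wrist also read about 8 N upward at that point, so the fingers were pressing down slightly.
- **Clamps:** I flipped the left handle first, then the right. Early in the left flip, rubber friction pushed the wrist force to about 35 N. I then moved the fingers along the handle's arc and the force fell away. The right handle took about 10 N.

**Last checks:**
- **Handles:** both lean 6.5 to 8.8 degrees inward in both cameras, against the 8 degrees expected when shut. Both bars lie on the carrier.
- **Board position:** the rail's near face is at about x = −51 mm in the jig's frame. Home is −50 mm, and the camera calibration is good to about 2 mm. In the picture the carrier's far edge is against both stops.
- **Other things:** everything I could see is where it was. In the last top view the arm hid the screwdriver, the desoldering pump and the pink look-alike board. The scene camera showed the pump in place, but only parts of the screwdriver and the pink board.
- **Robot:** it is clear of everything, with only sensor noise on the wrist force.

No check failed.

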